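# Roll the shaft blank into the V-block

## Robot

A 7-joint arm with a two-finger parallel gripper is mounted at the origin on the work surface. World frame = base frame: x ahead of the robot, y to its left, z up, the work surface at z = 0. Lengths are in m, angles in rad, forces in N, time in s.
With the tool pointing down it reaches from about 0.35 to 0.9 m from the base axis. Payload 19.9 kg.
Tool frame: the origin (TCP) lies at the very end of the fingers, on their centre line; the grasp point (between the pads) lies 19 mm behind it; z points along the fingers, y is the line along which they close (so a half turn about z gives the same grasp; the last joint's range is limited). The gripper opens to 94 mm and grips with 3 to 60 N. Pads are 16 mm wide; open, the fingers measure 119 mm over their backs; the gripper's body (75 mm by 177 mm) begins 78 mm behind the grasp point.
Start: joints at [-1.151, 0.417, -0.01, 1.614, 0.005, 1.111, -0.053], TCP at [0.278, 0.56, 0.205] pointing down, gripper open.
Joint ranges: [-2.81, 2.81], [-0.39, 2.02], [-1.27, 1.25], [0.06, 2.57], [-1.19, 4.33], [0.19, 2], [-2.82, 2.82]. Speed limits (rad/s): [1.89, 1.89, 2.39, 2.39, 3.01, 3.01, 3.01].

## Interface

Orientations are given as a unit quaternion [x, y, z, w].
In Python, from station import status, optics, job gives the robot as it stands.
- The arm moves only by the shell command python3 -m creep 'ROWS' [OPENING]. ROWS is JSON, a list of rows, each an object with "translation": the shift along the tool's x, y, z in m, a list of three; "turn": the turn about the tool's z in degrees. A call has 1 to 8 rows; each row is the pose to reach, as a shift and turn from the pose commanded when the call began, along the tool's axes at that moment; what a row does not reach only later rows make up. A row lasts 1/10 s, in which the tool goes at most 50 mm and 8.59 degrees, less where a joint would pass 70% of its speed; a pose out of reach is approached as far as the arm can. A call with a gripper value outside its range is refused whole. OPENING is the opening, from -1 (shut) to 1 (fully open), set as the call begins (- or left out, the last holds). The fingers move at their own pace and stop on an object; the grip force is fixed at half the most. Time passes only in rows, so rows that repeat a pose let the fingers close. It gives the time, the measured TCP pose, the force, the opening and the grip force at its end, in the units of the state.
- status.state(): the state, without advancing time (a new reading comes with each control period).
- optics.snapshot(name): name is "scene" or "top" or "wrist"; returns a dict with "pixels" (400x640x3 uint8, red, green, blue), "depth" (400x640 float32, m along the optical axis (not along the pixel's ray), 0 where there is no reading), "camera_matrix" (3x3 intrinsics, pixels), "position" and "orientation" of the camera in the world. Camera axes: x right, y up, looking along -z (the intrinsics and any distortion apply to the point x, -y, -z); pixel columns grow to the right and rows downward; lengths in m; the calibration is good to about 2 mm. A picture is of the moment at which its call begins.
- job.sign_off(): hands the job in; it is judged then, once.
Trained networks look in a picture, given as the dict that the camera call returned (one of the last four; its "shot" number tells which), for a name from the list of things; names that differ only in an ending like _2 or _b are one class to them, and where a whole thing is asked for, a point or a joint stands for the part that bears it (a point fixed in the world has none). Each returns a list of dicts, best first, with "confidence" (0 to 1); they miss things now and then, are a little off and sometimes report something else, mostly with a low value. They report only what shows in the picture. A call takes as long as a camera call. They do not tell look-alikes from the thing itself.
- optics.boxes_of(picture, name): "extent" ([centre column, centre row, width, height] in pixels, round what is visible of it).
- optics.masks_of(picture, name): "mask" (400x640 bool, what is visible of it) and "extent" ([centre column, centre row, width, height] in pixels, round what is visible of it).
- optics.landmark_of(picture, name): "at" ([row, column] in pixels: a listed point, or the origin of a listed thing).
The state is a dict: "t": time; "joint_pos": joint angles; "joint_vel": joint speeds; "joint_efforts": joint torques, N m; "position": TCP position; "orientation": TCP orientation; "wrist_force": force on the tool from outside, world axes, zero at the start; "ft_torque": the same for the moment, N m; "opening": finger opening in m; "finger_force": force on a finger pad.
Only numpy, scipy, OpenCV 4.12 (cv2) and the standard library are available. Lean on these libraries where they do the work, as an engineer would, in place of code of your own. Each camera call takes 0.05 s, during which the arm holds its last target. There are 200 camera calls.

## Task

Roll the thicker of the two round steel bars across the bench with the fingertips against its side, up the ramp of the V-block, until it drops into the V-groove and lies there at rest, with an end standing out past each side of the block. Only push it along, do not pick it up, and leave the thinner bar and everything else on the bench where they are.

Things in the scene. Friction and masses are not known exactly. Their poses are not given: they have to be found in the camera images.
- thick_bar: thicker steel round bar (shaft blank): 40 mm diameter, 130 mm long, 0.4 to 0.7 kg, on the bench left or right of the V-block (varies), up to 9 degrees out of parallel with the groove; origin on its axis at mid-length, x along the bar, y and z turn as it rolls. Ground and oiled (friction about 0.3), it rolls freely, and rolls back down the ramp if let go there.
- vblock: dark steel V-block fixed to the bench; origin under its centre, x along the groove, y across, z up. 80 mm long in x. Both sides in y alike: a straight ramp from the bench at 100 mm from the centre up to 18 mm high at 21 mm, a level land from 21 to 15 mm, then a 90-degree V down to 3 mm above the bench at the centre. The thick bar's axis is 38 mm above the bench on the land, 31 mm when seated.
- thin_bar: thinner steel round bar, the one to leave alone: 25 mm diameter, 130 mm long, lying on the bench on the other side of the V-block; origin on its axis at mid-length, x along the bar. Oiled too, it rolls at a touch.
- collar: loose steel shaft collar, 38 mm outside diameter, 14 mm high, lying flat beyond the V-block; origin under its centre. Bystander.
- nut: loose steel hex nut, 34 mm across corners, 14 mm high, lying flat on the robot's side of the V-block; origin under its centre. Bystander.
- offcut: loose wooden offcut, 25 x 70 x 18 mm, lying flat beyond the V-block; origin under its centre. Bystander.
- screwdriver: loose red-handled screwdriver, 200 mm long, 26 mm high, origin under its middle, x towards its tip, lying on the left of the bench. Bystander.
- wrench: loose open-ended wrench, 180 mm long, 8 mm high, origin under its middle, x towards its jaw, lying on the right of the bench. Bystander.
- jar: loose closed jar, 60 mm diameter, 75 mm high, standing at the left of the bench; origin under its centre. Bystander.
- carton: loose white carton, 90 x 70 x 60 mm, at the right of the bench; origin under its centre. Bystander.
Not all that is in view belongs to the job. What is shaped like the thick_bar but blue or green is not meant.

How it is judged:
On the way:
1. the thick bar rolls on the V-block's ramp, carried by it (angular speed of thick_bar above 0.3 rad/s and contact force between thick_bar and vblock above 0.4 N and (y of thick_bar in the frame of vblock above 0.02 m or y of thick_bar in the frame of vblock below -0.02 m) and y of thick_bar in the frame of vblock between -0.115 and 0.115 m), for 0.1 s.
At the end, for the whole second after the job is handed in: The thick bar lies at rest in the V-groove (its axis within 4 mm of the groove's centre plane, 28 to 34 mm above the bench, and within 0.06 rad of the groove's direction), carried by the block, its middle within 25 mm of the block's middle along the groove, so that both ends stand out (y of thick_bar in the frame of vblock between -0.004 and 0.004 m and x of thick_bar in the frame of vblock between -0.025 and 0.025 m and z of thick_bar in the frame of vblock between 0.028 and 0.034 m and angle between the x axis of thick_bar and the x axis of vblock, either way round below 0.06 rad and contact force between thick_bar and vblock above 1 N and linear speed of thick_bar below 0.02 m/s); the robot touches nothing.
It fails at once if the thick bar is lifted off what it rolls on (height (world z) of thick_bar above 0.05 m or ((y of thick_bar in the frame of vblock above 0.065 m or y of thick_bar in the frame of vblock below -0.065 m) and height (world z) of thick_bar above 0.04 m) or ((y of thick_bar in the frame of vblock above 0.115 m or y of thick_bar in the frame of vblock below -0.115 m) and height (world z) of thick_bar above 0.03 m)).
It fails at once if the thin bar or another thing on the bench is moved by more than 20 mm (distance of any of thin_bar, collar, nut, offcut, screwdriver, wrench, jar, carton from where it was at the start of the episode above 0.02 m).
It also fails if it takes over 40 s, if anything falls off the work surface, if the arm or the gripper's body presses on something with over 40 N, if the wrist force passes 120 N, or if a joint passes its speed limit or range.

## Working session

There is one attempt and no reset: what is moved stays moved. The work goes in short steps, Python scripts to look and compute and a shell command to move; the robot and the scene stay as the last step left them, time stands still between calls to the robot, and variables do not carry over. Pictures are saved under pics/ and viewed, at most 10 in all, crops included, and the job is handed in when it is done.

```bash
ls; mkdir -p pics; cat > h.py <<'E'
import numpy as np,cv2
from scipy.spatial.transform import Rotation as R
from station import status,optics,job
def cloud(p):
    K=np.array(p["camera_matrix"]);d=p["depth"];v,u=np.mgrid[:400,:640]
    c=np.stack([(u-K[0,2])/K[0,0]*d,-(v-K[1,2])/K[1,1]*d,-d],-1)
    w=c@R.from_quat(p["orientation"]).as_matrix().T+np.array(p["position"]);w[d<=0]=np.nan
    return w
def save(p,n,crop=None,s=1):
    im=p["pixels"][:,:,::-1]
    if crop:im=im[crop[1]:crop[3],crop[0]:crop[2]]
    cv2.imwrite("pics/"+n,cv2.resize(im,None,fx=s,fy=s))
E
cat > a.py <<'E'
from h import *
s=status.state();print(s["t"],s["position"],s["orientation"],s["opening"])
for cam in("top","scene"):
    p=optics.snapshot(cam);save(p,cam+"0.png");w=cloud(p);print(cam,p["position"])
    for n in "thick_bar vblock thin_bar collar nut offcut screwdriver wrench jar carton".split():
        for m in optics.masks_of(p,n)[:3]:
            q=w[m["mask"]];q=q[~np.isnan(q[:,0])]
            if len(q)<5:continue
            r=cv2.minAreaRect((q[:,:2]*1000).astype(np.float32))
            print(n,round(m["confidence"],2),np.round(m["extent"]),np.median(q,0).round(3),"z95",np.percentile(q[:,2],95).round(3),np.round(r[0]),np.round(r[1]),round(r[2],1))
E
python3 a.py
```

```text
pics
0.0 [0.27832613 0.55918408 0.20483315] [ 2.28865064e-01  9.73457965e-01 -6.03033060e-04 -9.66970442e-05] 0.09413518453910903
top [3.51606986e-01 1.24409101e-03 1.43754522e+00]
thick_bar 0.84 [385. 203.   9.  36.] [ 0.522 -0.227  0.035] z95 0.042 [ 524. -231.] [ 44. 130.] 89.3
thick_bar 0.74 [374. 252.  19.  37.] [ 0.356 -0.178  0.035] z95 0.041 [ 360. -184.] [ 46. 129.] 78.4
thick_bar 0.59 [397. 163.  16.  35.] [ 0.686 -0.282  0.035] z95 0.042 [ 687. -286.] [ 44. 129.] 73.3
vblock 0.35 [360. 171.  19.   5.] [ 0.656 -0.139  0.016] z95 0.021 [ 658. -140.] [71. 25.] 81.9
thin_bar 0.55 [288. 205.  10.  36.] [0.532 0.125 0.021] z95 0.027 [533. 126.] [ 27. 127.] 83.5
nut 0.6 [324. 234.   9.  10.] [ 0.426 -0.001  0.012] z95 0.016 [425.   0.] [26. 26.] 88.1
offcut 0.66 [359. 170.  16.   8.] [ 0.656 -0.139  0.016] z95 0.022 [ 657. -139.] [61. 20.] 82.3
screwdriver 0.75 [203. 238.  38.  36.] [0.391 0.412 0.021] z95 0.029 [424. 450.] [196.  28.] 47.7
jar 0.73 [385. 203.  11.  33.] [ 0.525 -0.226  0.035] z95 0.042 [ 529. -227.] [ 41. 140.] 86.7
jar 0.71 [207. 179.  16.  16.] [0.625 0.422 0.
[... 920 characters left out ...]
z95 0.019 [428.  -6.] [25. 28.] 84.1
nut 0.4 [170. 261.  44.  47.] [ 0.645 -0.45   0.061] z95 0.064 [ 595. -459.] [149.  71.] 15.1
nut 0.39 [245. 211.  24.  42.] [ 0.539 -0.235  0.038] z95 0.043 [ 507. -233.] [ 38. 173.] 89.6
screwdriver 0.53 [412. 135.  36.  11.] [0.4   0.409 0.021] z95 0.029 [400. 421.] [131.  38.] 43.4
wrench 0.85 [156. 216.  43.  47.] [ 0.424 -0.476  0.008] z95 0.012 [ 406. -466.] [ 44. 180.] 50.1
wrench 0.36 [305. 174.  11.  12.] [ 0.432 -0.005  0.015] z95 0.019 [420.  -0.] [30. 45.] 65.1
jar 0.79 [455. 170.  26.  27.] [0.643 0.412 0.055] z95 0.079 [634. 422.] [53. 55.] 33.6
carton 0.8 [172. 262.  45.  47.] [ 0.646 -0.45   0.061] z95 0.064 [ 595. -460.] [151.  70.] 15.7
```

```bash
python3 - <<'E'
import cv2
a=cv2.imread("pics/top0.png")[130:290,260:460];cv2.imwrite("pics/topc.png",cv2.resize(a,None,fx=3.7,fy=3.7,interpolation=cv2.INTER_CUBIC))
a=cv2.imread("pics/scene0.png")[140:300,200:400];cv2.imwrite("pics/scenec.png",cv2.resize(a,None,fx=3.7,fy=3.7,interpolation=cv2.INTER_CUBIC))
E
```

```text
(no output)
```

View pics/topc.png

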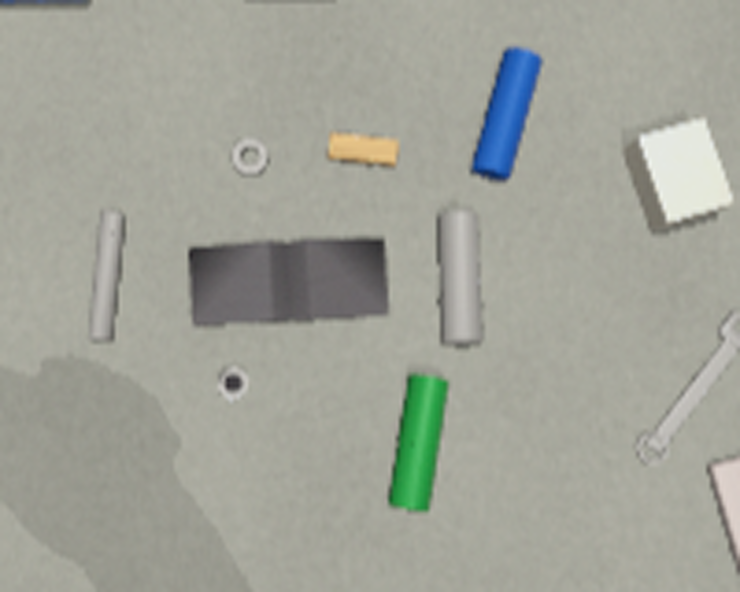

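View pics/scenec.png

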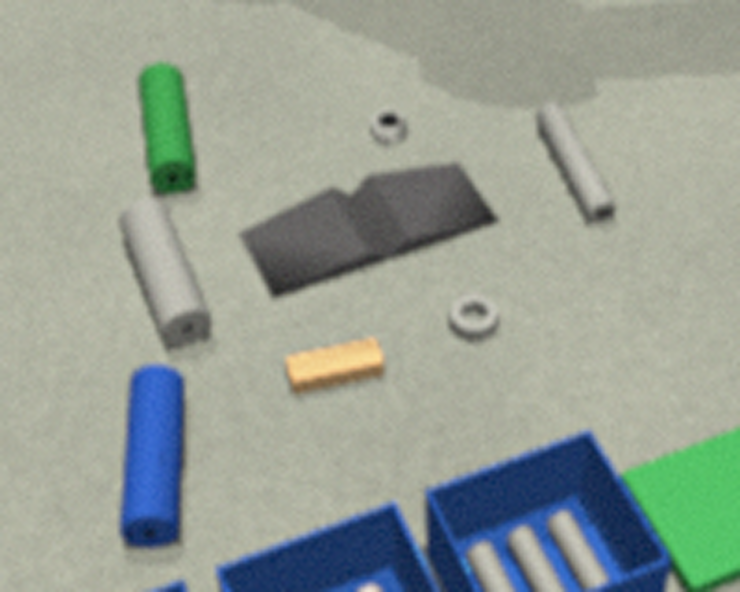

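The top crop shows three thick cylinders, at full-image pixels: grey (385,203), blue (397,163) and green (374,252). The thin grey bar is at (288,205) and the dark block at about (338,206). The grey one at (385,203) is the thick_bar, since it is bare steel, 40 mm across and beside the block. The scene crop confirms this.

```bash
cat > m.py <<'E'
from h import *
def meas():
    out={}
    for cam in("top","scene"):
        p=optics.snapshot(cam);w=cloud(p);im=p["pixels"].astype(int)
        ok=~np.isnan(w[...,0]);x,y,z=np.moveaxis(w,-1,0)
        dark=ok&(im.sum(-1)<330)&(im.max(-1)-im.min(-1)<25)&(abs(x-.53)<.09)&(abs(y+.055)<.14)&(z<.024)
        n,l,st,_=cv2.connectedComponentsWithStats(dark.astype(np.uint8));k=1+st[1:,4].argmax()
        q=w[l==k];r=cv2.minAreaRect((q[:,:2]*1000).astype(np.float32));print(cam,"block",np.round(r[0],1),np.round(r[1]),round(r[2],1),"z",np.percentile(q[:,2],[2,50,98]).round(3))
        for m in optics.masks_of(p,"thick_bar"):
            mm=m["mask"]&ok;q=w[mm]
            if m["confidence"]<.3 or (im[mm].max(-1)-im[mm].min(-1)).mean()>40:continue
            q=q[q[:,2]>.028]
            if len(q)<10:continue
            r=cv2.minAreaRect((q[:,:2]*1000).astype(np.float32));vx,vy,a,b=cv2.fitLine((q[:,:2]*1000).astype(np.float32),cv2.DIST_HUBER,0,.01,.01).ravel()
            print(cam,"bar",round(m["confidence"],2),np.round(r[0],1),np.round(r[1]),round(r[2],1),"line yaw",round(np.degrees(np.arctan(vy/vx)),1),"ztop",np.percentile(q[:,2],95).round(3))
    s=status.state();rr=R.from_quat(s["orientation"]).as_matrix();print("t",s["t"],"tcp",np.round(s["position"],4),"tool x",rr[:,0].round(3),"tool y",rr[:,1].round(3),"F",np.round(s["wrist_force"],1))
if __name__=="__main__":meas()
E
python3 m.py
```

```text
top block [527.6 -58.9] [ 83. 199.] 0.8 z [-0.003  0.009  0.02 ]
top bar 0.93 [ 524. -228.] [ 37. 131.] 87.4 line yaw -0.9 ztop 0.042
scene block [530.4 -62.2] [ 80. 198.] 1.5 z [0.001 0.012 0.022]
scene bar 0.89 [ 526.9 -232.5] [ 37. 130.] 88.9 line yaw -0.6 ztop 0.043
t 1.3 tcp [0.2785 0.5595 0.2054] tool x [-0.895  0.446 -0.   ] tool y [ 0.446  0.895 -0.   ] F [-0.2  1.   0.7]
```

```bash
python3 -m creep '[{"translation":[-0.04,-0.04,0],"turn":8},{"translation":[-0.07,-0.08,0],"turn":16},{"translation":[-0.1,-0.11,0],"turn":24},{"translation":[-0.14,-0.15,0],"turn":32},{"translation":[-0.17,-0.19,0],"turn":40},{"translation":[-0.2,-0.22,0],"turn":48},{"translation":[-0.24,-0.26,0],"turn":56},{"translation":[-0.27,-0.29,0],"turn":61.5}]' 1; python3 -c "
from m import *
s=status.state();r=R.from_quat(s['orientation']).as_matrix();print(r.round(3),s['joint_pos']);print(r.T@(np.array([.529,-.30,.2])-s['position']))"
```

```text
t: 2.1
position: [0.3912, 0.1777, 0.2058]
orientation: [0.696, 0.718, 0.0, -0.0]
wrist_force: [0.7, 0.1, 0.3]
opening: 0.0939
finger_force: 0.0
[[-0.03   1.     0.   ]
 [ 1.     0.03   0.001]
 [ 0.001  0.001 -1.   ]] [-0.83218851  0.05653577  0.34829402  2.08133603 -0.02333632  1.00646456
 -0.44188334]
[-0.48163885  0.1233786   0.00546753]
```

```bash
python3 -m creep '[{"translation":[-0.05,0.02,0],"turn":0},{"translation":[-0.1,0.04,0],"turn":0},{"translation":[-0.15,0.06,0],"turn":0},{"translation":[-0.19,0.08,0],"turn":0},{"translation":[-0.23,0.1,0],"turn":0},{"translation":[-0.26,0.123,0],"turn":0},{"translation":[-0.28,0.123,0],"turn":0},{"translation":[-0.28,0.123,0],"turn":0}]'; python3 -c "
from m import *
p=optics.snapshot('wrist');save(p,'w1.png')
w=cloud(p);np.savez('w1.npz',w=w,im=p['pixels']);s=status.state();print(s['position'],p['position'])"
```

```text
t: 2.9
position: [0.5238, -0.0989, 0.2053]
orientation: [0.696, 0.718, -0.001, 0.0]
wrist_force: [-0.1, 0.6, -0.8]
opening: 0.0939
finger_force: 0.0
[ 0.52368645 -0.09695879  0.20529922] [ 0.52124538 -0.01580715  0.3851885 ]
```

View pics/w1.png

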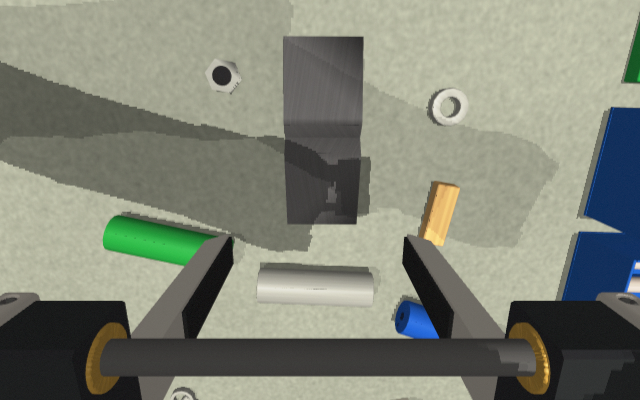

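The wrist view shows the block at columns 284–362, rows 37–223. The thick steel bar lies at row 284, columns 258–373, below it, with green and blue decoys on either side.

```bash
python3 - <<'E'
from h import *
d=np.load('w1.npz');w=d['w'];x,y,z=np.moveaxis(w,-1,0);im=d['im'].astype(int)
v,u=np.mgrid[:400,:640]
reg=(u>270)&(u<375)&(v>30)&(v<235)
# side edges at mid-height: per row, extents of z>0.006
L=[];Rr=[]
for r in list(range(55,215,3)):
    c=np.where(reg[r]&(z[r]>.005))[0]
    if len(c)>40: L.append([x[r,c[0]],y[r,c[0]]]);Rr.append([x[r,c[-1]],y[r,c[-1]]])
L=np.array(L);Rr=np.array(Rr)
for e in(L,Rr):
    vx,vy,a,b=cv2.fitLine((e*1000).astype(np.float32),cv2.DIST_HUBER,0,.01,.01).ravel();s=-vx/vy
    print("edge x at y=-60:",a+vx/vy*(-60-b),"yaw",np.degrees(np.arctan(s)))
print("width",np.median(Rr[:,0]-L[:,0]))
# profile
q=w[reg&(abs(x-.529)<.03)]
for lo in range(-165,50,8):
    k=q[(q[:,1]*1000>=lo)&(q[:,1]*1000<lo+8)];
    if len(k):print(lo+4,len(k),round(np.median(k[:,2])*1000,1),end=" | ")
# groove min by x column
print()
for xc in(.50,.515,.53,.545,.56):
    k=w[reg&(abs(x-xc)<.008)&(y>-.095)&(y<-.02)]
    # sym centre: fit V |y-y0| within groove
    k=k[k[:,2]>-.01]; from scipy.optimize import least_squares
    f=lambda p:np.interp(abs(k[:,1]-p[0]),[0,.015,.021,.1],[.003,.018,.018,0])+p[1]-k[:,2]
    print(xc,least_squares(f,[-.06,0],loss='soft_l1',f_scale=.001,diff_step=1e-3).x.round(4))
b=(u>255)&(u<378)&(v>255)&(v<310)&(z>.03)
q=w[b];r=cv2.minAreaRect((q[:,:2]*1000).astype(np.float32));vx,vy,a,c=cv2.fitLine((q[:,:2]*1000).astype(np.float32),cv2.DIST_HUBER,0,.01,.01).ravel()
print("bar",r,np.degrees(np.arctan(vy/vx)),np.percentile(q[:,2],97))
E
```

```text
edge x at y=-60: 488.90787 yaw 1.7926351
edge x at y=-60: 567.9419 yaw 1.6064442
width 0.07880202453523241
-161 321 1.0 | -153 317 2.6 | -145 323 4.3 | -137 338 6.2 | -129 344 8.1 | -121 362 9.8 | -113 358 11.7 | -105 382 13.5 | -97 394 15.2 | -89 401 17.1 | -81 423 18.7 | -73 502 16.2 | -65 477 8.4 | -57 395 7.4 | -49 417 15.5 | -41 478 18.8 | -33 483 17.3 | -25 487 15.5 | -17 494 13.7 | -9 498 11.9 | -1 487 10.1 | 7 497 8.3 | 15 499 6.5 | 23 500 4.6 | 31 501 2.8 | 39 514 1.1 | 47 129 0.9 | 
0.5 [-0.0613  0.0007]
0.515 [-0.0609  0.0008]
0.53 [-0.0605  0.0009]
0.545 [-0.0601  0.0009]
0.56 [-0.0596  0.0009]
bar ((525.69580078125, -229.85232543945312), (36.49525833129883, 129.4207763671875), 89.64910888671875) -0.7602062 0.041232367846544
```

Block centre is (0.5285, −0.0605), yaw 1.65°. The bar is at block-frame (−7.5, −170) mm with its top at 41 mm, which is consistent with the text. Next I place the open fingers behind the bar.

```bash
python3 -m creep '[{"translation":[-0.05,0,0],"turn":0},{"translation":[-0.1,0,0],"turn":0},{"translation":[-0.15,0,0],"turn":0},{"translation":[-0.19,-0.001,0],"turn":0},{"translation":[-0.209,-0.001,0.01],"turn":0},{"translation":[-0.209,-0.001,0.05],"turn":0},{"translation":[-0.209,-0.001,0.09],"turn":0},{"translation":[-0.209,-0.001,0.11],"turn":0}]'; cat > n.py <<'E'
from h import *
s=status.state();d=np.array(s["position"])-[.5285,-.0605,0];c,sn=np.cos(.0288),np.sin(.0288)
print("TCP block frame",round(c*d[0]+sn*d[1],4),round(-sn*d[0]+c*d[1],4),round(d[2],4),"F",np.round(s["wrist_force"],1),"t",s["t"])
E
python3 n.py; python3 - <<'E'
from h import *
save(optics.snapshot('wrist'),'w2.png')
E
```

```text
t: 3.75
position: [0.5296, -0.3024, 0.0925]
orientation: [0.694, 0.72, -0.0, -0.002]
wrist_force: [0.5, 0.7, -0.8]
opening: 0.0939
finger_force: 0.0
TCP block frame -0.0059 -0.2419 0.0925 F [ 0.5  0.7 -0.8] t 3.75
```

View pics/w2.png

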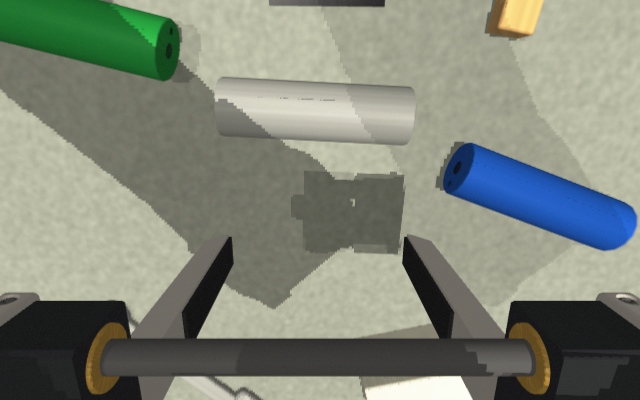

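The wrist view shows the grey bar ahead of the fingers (row 110, columns 217–413) and free bench under both fingertips. The blue end at (460,170) is well outside the right finger, so I descend.

```bash
python3 -m creep '[{"translation":[0,0,0.03],"turn":0},{"translation":[0,0,0.055],"turn":0},{"translation":[0,0,0.07],"turn":0},{"translation":[0,0,0.078],"turn":0},{"translation":[0,0,0.078],"turn":0},{"translation":[0,0,0.078],"turn":0}]'; python3 n.py
```

```text
t: 4.4
position: [0.5309, -0.305, 0.0186]
orientation: [0.694, 0.72, 0.0, 0.001]
wrist_force: [-1.2, 0.2, 1.4]
opening: 0.094
finger_force: 0.0
TCP block frame -0.0047 -0.2444 0.0186 F [-1.2  0.2  1.4] t 4.4
```

```bash
python3 -m creep '[{"translation":[0.02,-0.001,0.004],"turn":0.3},{"translation":[0.035,-0.001,0.004],"turn":0.3},{"translation":[0.04,-0.001,0.004],"turn":0.3},{"translation":[0.043,-0.001,0.004],"turn":0.3},{"translation":[0.046,-0.001,0.004],"turn":0.3},{"translation":[0.049,-0.001,0.004],"turn":0.3},{"translation":[0.052,-0.001,0.004],"turn":0.3},{"translation":[0.055,-0.001,0.004],"turn":0.3}]'; python3 n.py; python3 m.py|grep bar
```

```text
t: 5.2
position: [0.5273, -0.2499, 0.0135]
orientation: [0.696, 0.718, -0.0, 0.0]
wrist_force: [-0.1, 0.1, -0.1]
opening: 0.0938
finger_force: 0.2
TCP block frame -0.0067 -0.1892 0.0135 F [-0.1  0.1 -0.1] t 5.2
top bar 0.47 [ 575.7 -207.1] [22. 39.] 48.5 line yaw -34.0 ztop 0.042
scene bar 0.52 [ 563.9 -216.8] [36. 57.] 88.9 line yaw -1.9 ztop 0.043
```

```bash
python3 -m creep '[{"translation":[0.005,0,0],"turn":0},{"translation":[0.010,0,0],"turn":0},{"translation":[0.015,0,0],"turn":0},{"translation":[0.02,0,0],"turn":0},{"translation":[0.025,0,0],"turn":0},{"translation":[0.03,0,0],"turn":0},{"translation":[0.035,0,0],"turn":0},{"translation":[0.04,0,0],"turn":0}]'; python3 n.py; cat > wb.py <<'E'
from h import *
p=optics.snapshot('wrist');w=cloud(p);save(p,'wl.png');c,s=np.cos(.0288),np.sin(.0288)
for m in optics.masks_of(p,"thick_bar")[:3]:
    mm=m["mask"];q=w[mm];im=p["pixels"][mm].astype(int)
    if (im.max(-1)-im.min(-1)).mean()>40:continue
    q=q[~np.isnan(q[:,0])]-[.5285,-.0605,0];q=np.c_[c*q[:,0]+s*q[:,1],-s*q[:,0]+c*q[:,1],q[:,2]]*1000
    zt=np.percentile(q[:,2],97);t=q[q[:,2]>zt-4]
    vx,vy,a,b=cv2.fitLine(t[:,:2].astype(np.float32),cv2.DIST_HUBER,0,.01,.01).ravel()
    print(round(m["confidence"],2),"x",np.percentile(q[:,0],[1,99]).round(),"y crest",np.median(t[:,1]).round(1),"rel yaw",round(np.degrees(np.arctan(vy/vx)),1),"ztop",zt.round(1))
E
python3 wb.py
```

```text
t: 6.2
position: [0.5261, -0.2094, 0.0135]
orientation: [0.696, 0.718, -0.0, 0.0]
wrist_force: [-0.6, 0.2, 0.0]
opening: 0.0941
finger_force: 0.1
TCP block frame -0.0067 -0.1488 0.0135 F [-0.6  0.2  0. ] t 6.2
0.65 x [-70.  56.] y crest -116.1 rel yaw -1.0 ztop 41.0
```

```bash
python3 -m creep '[{"translation":[0.005,0,0],"turn":0},{"translation":[0.010,0,0],"turn":0},{"translation":[0.015,0,0],"turn":0},{"translation":[0.02,0,0],"turn":0},{"translation":[0.025,0,0],"turn":0},{"translation":[0.03,0,-0.001],"turn":0},{"translation":[0.035,0,-0.002],"turn":0},{"translation":[0.04,0,-0.003],"turn":0}]'; python3 n.py; python3 wb.py
```

```text
t: 7.1
position: [0.5252, -0.1705, 0.0169]
orientation: [0.696, 0.718, -0.0, 0.001]
wrist_force: [1.2, -6.8, 3.0]
opening: 0.0936
finger_force: 2.9
TCP block frame -0.0065 -0.1099 0.0169 F [ 1.2 -6.8  3. ] t 7.1
0.76 x [-70.  56.] y crest -78.5 rel yaw 0.2 ztop 46.1
0.73 x [-40.  39.] y crest -21.7 rel yaw 0.1 ztop 19.2
```

```bash
python3 -m creep '[{"translation":[0.005,0,-0.001],"turn":0},{"translation":[0.010,0,-0.002],"turn":0},{"translation":[0.015,0,-0.003],"turn":0},{"translation":[0.02,0,-0.0045],"turn":0},{"translation":[0.025,0,-0.0055],"turn":0},{"translation":[0.03,0,-0.0065],"turn":0},{"translation":[0.035,0,-0.008],"turn":0},{"translation":[0.04,0,-0.009],"turn":0}]'; python3 n.py; python3 wb.py
```

```text
t: 8.0
position: [0.5239, -0.1306, 0.0258]
orientation: [0.697, 0.718, -0.0, 0.001]
wrist_force: [0.8, -5.4, 2.8]
opening: 0.0943
finger_force: 2.9
TCP block frame -0.0066 -0.0699 0.0258 F [ 0.8 -5.4  2.8] t 8.0
0.82 x [-70.  56.] y crest -38.5 rel yaw 0.2 ztop 55.2
```

```bash
python3 -m creep '[{"translation":[0.005,0,-0.001],"turn":0},{"translation":[0.010,0,-0.002],"turn":0},{"translation":[0.014,0,-0.003],"turn":0},{"translation":[0.017,0,-0.003],"turn":0},{"translation":[0.02,0,-0.003],"turn":0},{"translation":[0.022,0,-0.003],"turn":0},{"translation":[0.024,0,-0.003],"turn":0},{"translation":[0.026,0,-0.003],"turn":0}]'; python3 n.py; python3 wb.py
```

```text
t: 8.9
position: [0.5228, -0.1036, 0.0284]
orientation: [0.696, 0.718, -0.0, -0.0]
wrist_force: [1.0, 0.3, -0.6]
opening: 0.0941
finger_force: 0.0
TCP block frame -0.0069 -0.0429 0.0284 F [ 1.   0.3 -0.6] t 8.9
0.24 x [-116.  -84.] y crest 62.0 rel yaw -10.6 ztop 16.0
```

```bash
python3 -m creep '[{"translation":[-0.005,0,0],"turn":0},{"translation":[-0.015,0,0],"turn":0},{"translation":[-0.03,0,0],"turn":0},{"translation":[-0.05,0,-0.01],"turn":0},{"translation":[-0.06,0,-0.04],"turn":0},{"translation":[-0.06,0,-0.08],"turn":0},{"translation":[-0.06,0,-0.12],"turn":0},{"translation":[-0.06,0,-0.12],"turn":0}]'; python3 n.py; python3 wb.py
```

```text
t: 9.8
position: [0.5266, -0.1669, 0.1539]
orientation: [0.697, 0.717, 0.002, 0.003]
wrist_force: [0.5, 0.3, -0.9]
opening: 0.0937
finger_force: 0.0
TCP block frame -0.005 -0.1063 0.1539 F [ 0.5  0.3 -0.9] t 9.8
0.67 x [-70.  56.] y crest -0.2 rel yaw 0.0 ztop 52.6
```

View pics/wl.png

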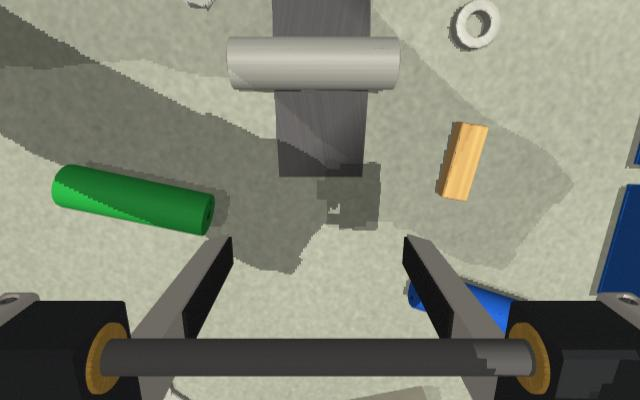

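The picture shows the bar seated across the block at row 63, columns 228–400. Both ends stand out, centred at x = −7 mm and y = 0 in the block frame, and the robot is clear of it.

```bash
python3 wb.py; python3 -c "from station import job;print(job.sign_off())"
```

```text
0.66 x [-70.  57.] y crest 0.3 rel yaw -0.2 ztop 52.5
the job is handed in; nothing more can be done
None
```

The thick bar was rolled up the ramp and now lies at rest in the V-groove, about 7 mm off the block's middle with both ends out; the robot is clear, nothing else was seen to be touched, and the job is handed in, though no verdict came back.

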